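# Clear the supply box, try its catch and hold the lid open

## Task

Two small cartons were left standing on the lid of the stainless supply box: take them off and stack them squarely on the like carton that stands on the bench, without shifting that one, so that the three make one straight column. Then try the lid before you turn anything: pinch the T-handle and tug it gently upwards; if the catch still holds, do not force it but turn the handle anticlockwise until the catch is released. Lift the lid by the T-handle until its front edge is about 10 cm above the box and finish there, still gripping the handle, so that a colleague can take out a fresh roll of tape; do not let the cartons drop, and leave the tape dispenser, the wrapped cheeses and the roll of labels where they are.

Things in the scene. Friction and masses are not known exactly. Their poses are not given: they have to be found in the camera images.
- supply_box: Fixed stainless box on the bench, 200 mm deep (x) by 280 mm wide (y), with a plain lid; upper face of the shut lid 121 mm above the bench. Origin: centre of its underside, on the bench. +z up; -x is its front, where the T-handle is; the lid is hinged along the rear (+x) edge. Rolls of tape and labels lie inside.
- lid (a joint): Lid angle, rad: 0 shut, grows as the front edge rises. Nothing holds the lid up: it falls shut when let go. Lid with handle about 0.6 kg, about 5 N at the handle to raise it. With the catch holding, the lid rises only about 0.02 rad (3 to 4 mm at the handle) and then stops hard. 0.5 rad is 10 cm at the front edge.
- lid_hinge (a point): Middle of the hinge line (117 mm above the bench, 103 mm behind the box's origin); the hinge runs along the box's y. The T-handle's axis is 155 mm in front of it.
- lid_front (a point): Middle of the lid's front edge at the underside, 206 mm in front of the hinge; 117 mm above the bench when the lid is shut.
- latch (a joint): T-handle turn, rad: 0 = bar pointing to box's front and rear, tongue under keeper; turns anticlockwise from above to a stop at 1.57 = bar parallel to hinge, tongue always clear. Stiff (0.1 N m), stays put. Starts 0.3 to 1.45. The keeper is hidden and adjustable: the tongue comes free somewhere between 0.7 and 1.25, so the angle alone does not tell whether the lid is caught.
- tbar: Bar of the black T-handle on the lid: round, 14 mm thick, 70 mm long over its rounded ends, standing on a 14 mm stem. Origin: its middle, on the turning axis, 52 mm in front of the box's origin, 40 mm above the lid's upper face (161 mm above the bench with the lid shut). x along the bar (equal to the box's x at latch 0), z up along the turning axis.
- tbar_end (a point): Point on the bar 28 mm from its middle along the bar's +x.
- tongue: Steel tongue of the catch under the lid, out of sight while the lid is shut; turns with the T-handle. 14 mm wide, reaching 38 mm from the axis along the bar's -x. Origin on the turning axis, 23.5 mm below the lid's upper face.
- carton_base: Closed white carton lying on the bench, foot of the column: 96 mm (x) by 58 mm (y) by 42 mm (z). Origin: centre of its underside; z up.
- carton_a: One of the two like cartons on the lid, behind the T-handle: 96 x 58 x 42 mm, 0.13 to 0.25 kg. Origin: centre of its underside; x along its length, z up. Top of the column is 126 mm above the bench when three are stacked.
- carton_b: The other like carton on the lid, 96 x 58 x 42 mm; the two may be stacked in either order.
- dispenser: Bystander: weighted tape dispenser, about 190 x 66 x 108 mm. Origin: centre of its underside.
- cheese_a: Bystander: paper-wrapped cheese, 115 x 95 x 65 mm. Origin: centre of its underside.
- cheese_b: Bystander: paper-wrapped cheese, 115 x 95 x 65 mm. Origin: centre of its underside.
- label_roll: Bystander: roll of labels standing on its end, 72 mm across, 50 mm high. Origin: centre of its underside.
Mind the look-alikes: they are no part of the job. What is shaped like the carton_a but purple is not meant.

How it is judged:
By the outcome, as a careful person would: the job done as asked, in the order asked, and still so for the second after the job is handed in, while the arm keeps its last pose, push and grip.
It also fails if it takes over 72 s, if anything falls off the work surface, if the arm or the gripper's body presses on something with over 40 N, if the wrist force passes 120 N, or if a joint passes its speed limit or range.

## Robot

A 6-joint arm with a two-finger parallel gripper is mounted at the origin on the work surface. World frame = base frame: x ahead of the robot, y to its left, z up, the work surface at z = 0. Lengths are in mm, angles in rad, forces in N, time in s.
With the tool pointing down it reaches from about 275 to 725 mm from the base axis. Payload 5.6 kg.
Tool frame: the origin (TCP) lies at the very end of the fingers, on their centre line; the grasp point (between the pads) lies 19 mm behind it; z points along the fingers, y is the line along which they close (so a half turn about z gives the same grasp; the last joint's range is limited). The gripper opens to 85 mm and grips with 20 to 120 N. Pads are 22 mm wide; open, the fingers measure 114 mm over their backs; the gripper's body (76 mm by 85 mm) begins 54 mm behind the grasp point. The pads swing forward as they close: fully open they stand 13 mm farther back than shut.
Start: joints at [-0.988, 0.255, 0.108, 0, -1.424, -0.285], TCP at [161.4, -525.779, 231.283] pointing down, gripper open.
Joint ranges: [-2.95, 2.95], [-1.21, 1.97], [-1.09, 1.5], [-2.87, 1.71], [-2.94, -0.07], [-3.05, 3.05]. Speed limits (rad/s): [2.57, 2.57, 3.14, 3.14, 3.14, 3.14].

## Interface

Orientations are given as [roll, pitch, yaw] about the fixed x, y, z axes, in that order (R = Rz(yaw) Ry(pitch) Rx(roll)).
In Python, from bench import * gives the robot as it stands.
- The arm moves only by the shell command python3 -m creep 'ROWS' [OPENING] [FORCE]. ROWS is a JSON object of lists of equal length, an entry for each row: "travel": the shift along the tool's x, y, z in m, a list of three; "turn": the turn about the tool's z in rad. A call has exactly 5 rows; each row shifts and turns the commanded pose from where the row before left it, along the tool's axes as they then stand; what a row does not reach is not made up. A row lasts 1/8 s, in which the tool goes at most 62.5 mm and 10.7 degrees, less where a joint would pass 70% of its speed; a pose out of reach is approached as far as the arm can. A call is refused whole if a number of a shift passes 0.0625 or a number of a turn 0.188, either way. A call with a gripper value outside its range is refused whole. OPENING is the finger opening in m, from 0 to 0.0854, set as the call begins (- or left out, the last holds). The fingers move at their own pace and stop on an object; FORCE is the grip in N (left out, the last holds). Time passes only in rows, so rows that do not move let the fingers close, or fill a call up. It gives the time, the measured TCP pose, the force, the opening and the grip force at its end, in the units of the state.
- observe(): the state, without advancing time (a new reading comes with each control period).
- capture(name): name is "side" or "top" or "wrist"; returns a dict with "color" (400x640x3 uint8, blue, green, red), "intrinsics" (3x3 intrinsics, pixels), "rvec" (rotation vector, rad) and "tvec" (3), from world to camera coordinates, as OpenCV has them; the wrist camera has in their place "T_tool_cam" (4x4, takes a point from camera to tool coordinates, whose origin is the TCP and whose axes are the flange's). Camera axes: x right, y down, z forward; pixel columns grow to the right and rows downward; lengths in mm; the calibration is good to about 2 mm. A picture is of the moment at which its call begins: read the wrist's pose just before it. There is no depth.
- hand_in(): hands the job in; it is judged then, once.
The state is a dict: "time_s": time; "joint_pos": joint angles; "qd": joint speeds; "joint_torque": joint torques, N m; "ee_pos": TCP position; "ee_rot": TCP orientation; "wrist_force": force on the tool from outside, world axes, zero at the start; "ft_torque": the same for the moment, N m; "grip_width": finger opening in mm; "finger_force": force on a finger pad.
Only numpy, scipy, OpenCV 4.12 (cv2) and the standard library are available. Lean on these libraries where they do the work, as an engineer would, in place of code of your own. Each camera call takes 0.05 s, during which the arm holds its last target. There are 200 camera calls.

## Working session

There is one attempt and no reset: what is moved stays moved. The work goes in short steps, Python scripts to look and compute and a shell command to move; the robot and the scene stay as the last step left them, time stands still between calls to the robot, and variables do not carry over. Pictures are saved under pics/ and viewed, at most 10 in all, crops included, and the job is handed in when it is done.

```bash
mkdir -p pics; ls
python3 - <<'E'
from bench import *
import cv2
s=observe();print(s)
for n in("side","top"):
    c=capture(n);cv2.imwrite(f"pics/{n}0.png",c["color"]);print(n,c["intrinsics"],c["rvec"],c["tvec"])
E
```

```text
pics
{'time_s': 0.0, 'joint_pos': array([-9.88415088e-01,  2.55735410e-01,  1.06972690e-01, -4.87870174e-04,
       -1.42390782e+00, -2.84622095e-01]), 'qd': array([-1.93615204e-04,  7.60548740e-04,  1.39083648e-03,  3.55633552e-05,
       -5.79019189e-05, -6.58937757e-04]), 'joint_torque': array([-1.27486968e-03, -3.86626160e+01,  2.37943089e+01,  5.36525220e+00,
       -6.07432201e-03, -5.64501295e-05]), 'ee_pos': array([ 161.27444703, -525.28541425,  230.38730835]), 'ee_rot': array([ 3.13965835e+00, -6.32029739e-05, -2.84390531e+00]), 'wrist_force': array([0.46658541, 0.62663315, 0.14667082]), 'ft_torque': array([ 0.03534211,  0.02874842, -0.02586134]), 'finger_force': 0.0, 'grip_width': 85.8862349986406}
side [[416.56466013   0.         312.1836094 ]
 [  0.         416.56466013 202.7953943 ]
 [  0.           0.           1.        ]] [ 0.15849223 -2.82136799  1.24363538] [ 585.64045515   83.14145703 1368.38613278]
top [[364.20148418   0.         317.04887113]
 [  0.         364.20148418 199.06785294]
 [  0.           0.           1.        ]] [ 2.1622498  -2.17181408  0.06180149] [  76.06244605  572.56964416 1205.7746664 ]
```

View pics/side0.png

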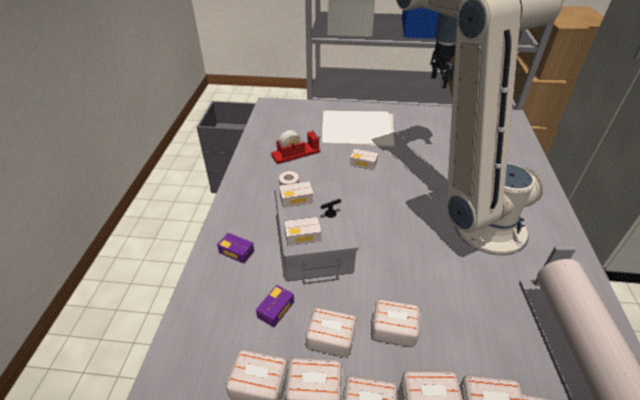

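View pics/top0.png

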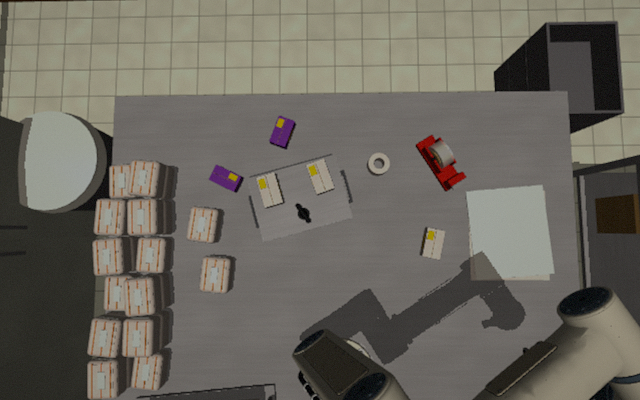

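The side view shows the box centre at about (318,228), with cartons at (297,193) and (303,230). The T-handle is at (331,208) and the base carton at (364,158). In the top view the cartons are at (270,189) and (320,176), the handle at (303,213) and the base at (433,243). I'll zoom in on the top view.

```bash
cat > h.py <<'E'
import numpy as np,cv2
from bench import *
def cam(n):
    c=capture(n);R=cv2.Rodrigues(np.array(c["rvec"]))[0];return c["color"],np.array(c["intrinsics"]),R,np.array(c["tvec"]).ravel()
def back(px,z,K,R,t):
    d=R.T@np.linalg.solve(K,np.array([*px,1.]));o=-R.T@t
    return o+d*(z-o[2])/d[2]
def proj(P,K,R,t):
    p=(np.atleast_2d(P)@R.T+t)@K.T;return p[:,:2]/p[:,2:]
E
python3 - <<'E'
import cv2
i=cv2.imread("pics/top0.png")[145:275,235:460]
cv2.imwrite("pics/top0c.png",cv2.resize(i,None,fx=3.5,fy=3.5,interpolation=cv2.INTER_CUBIC))
E
```

```text
(no output)
```

View pics/top0c.png

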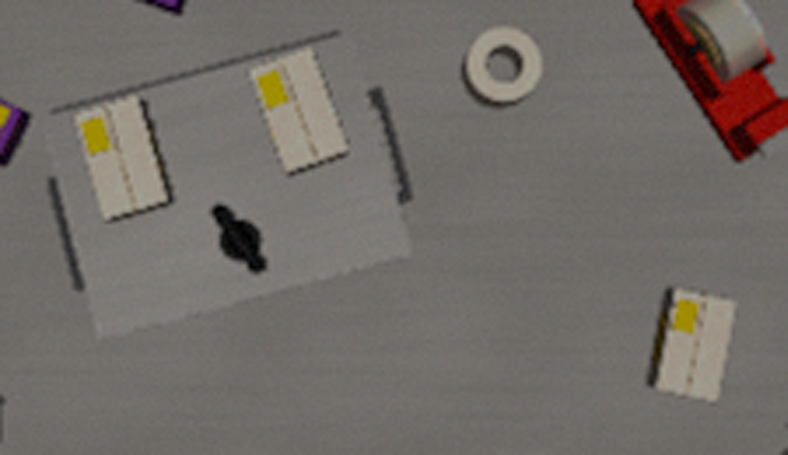

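The crop gives lid corners at about (50,112), (340,33), (410,256) and (98,338). The cartons, base and T-bar (ends (219,211) and (259,266)) are clear, so I can compute poses.

Run:
```python
from h import *
col,K,R,t=cam("top")
u=lambda p:(np.array(p)+.5)/3.5-.5+np.array([235,145])
Q={'L':[(77,116),(137,97),(167,205),(109,220)],'Rr':[(250,68),(312,48),(347,152),(289,173)],'base':[(673,289),(736,298),(716,401),(656,385)]}
big=cv2.resize(col,None,fx=4,fy=4,interpolation=cv2.INTER_CUBIC).astype(int)
hsv=cv2.cvtColor(big.clip(0,255).astype(np.uint8),cv2.COLOR_BGR2HSV)
m=((hsv[...,2]>158)|((hsv[...,1]>150)&(hsv[...,0]>20)&(hsv[...,0]<35)&(hsv[...,2]>90))).astype(np.uint8)
m=cv2.morphologyEx(m,cv2.MORPH_CLOSE,np.ones((9,9)))
for k,q in Q.items():
    z=42 if k=='base' else 163
    P=np.array([back(u(p),z,K,R,t)[:2] for p in q])
    e=[np.linalg.norm(P[i]-P[i-1]) for i in range(4)]
    d=P[0]+P[1]-P[2]-P[3]
    print(k,'hand',P.mean(0).round(1),'edges',np.round(e),'yaw',np.arctan2(d[1],d[0]).round(3))
    c=u(np.mean(q,0));x,y=(c*4+1.5).astype(int)
    n,l=cv2.connectedComponents(m);lab=l[y,x] or l[y+6,x+8]
    cnt=max(cv2.findContours((l==lab).astype(np.uint8),0,2)[0],key=cv2.contourArea).reshape(-1,2)
    W=np.array([back((p+.5)/4-.5,z,K,R,t)[:2] for p in cnt]).astype(np.float32)
    print('   seg',cv2.minAreaRect(W))
lid=np.array([back(u(p),121,K,R,t)[:2] for p in [(50,112),(340,33),(410,256),(98,338)]])
print('lid',lid.round(1),lid.mean(0),[np.linalg.norm(lid[i]-lid[i-1]).round() for i in range(4)]); d=lid[0]+lid[1]-lid[2]-lid[3];print('boxyaw',np.arctan2(d[1],d[0]))
T=np.array([back(u(p),163,K,R,t)[:2] for p in [(219,208),(262,268)]]);print('bar',T,T.mean(0),np.linalg.norm(T[0]-T[1]),'dir',np.arctan2(*(T[0]-T[1])[::-1]))
print('cam',-R.T@t)
```

```text
L hand [589.2 212.9] edges [95. 54. 97. 51.] yaw 0.29
   seg ((591.7753295898438, 214.97824096679688), (91.47794342041016, 53.475860595703125), 16.443145751953125)
Rr hand [630.8  60.3] edges [97. 56. 95. 53.] yaw 0.333
   seg ((631.7117309570312, 61.757301330566406), (90.75141906738281, 53.154476165771484), 19.42534828186035)
base hand [ 426.3 -306.8] edges [91. 59. 98. 57.] yaw -0.212
   seg ((424.73590087890625, -307.0446472167969), (52.30347442626953, 90.6578598022461), 77.4434585571289)
lid [[636.8 285.1]
 [706.5  24.3]
 [506.3 -36.1]
 [435.  240. ]] [571.14055428 128.29616737] [np.float64(207.0), np.float64(270.0), np.float64(209.0), np.float64(285.0)]
boxyaw 0.2567318420829958
bar [[546.72461164 129.550823  ]
 [495.2762909   92.77691874]] [521.00045127 111.16387087] 63.239621612245585 dir 0.6205725071866033
cam [ 471.49104705   42.46476342 1250.36273763]
```

```bash
cat >> h.py <<'E'
from scipy.spatial.transform import Rotation as Ro
def tool():
    s=observe();return np.array(s["ee_pos"]),Ro.from_euler('xyz',s["ee_rot"]).as_matrix(),s
def go(x,y,z,yaw=None):
    "remaining turn, then travel in tool axes (m) after that turn"
    p,R,s=tool();y0=s["ee_rot"][2];yaw=y0 if yaw is None else yaw
    dy=(yaw-y0+np.pi/2)%np.pi-np.pi/2
    Rz=Ro.from_euler('xyz',[np.pi,0,y0+dy]).as_matrix()
    print('turn',round(-dy,3),'travel',(Rz.T@(np.array([x,y,z])-p)/1000).round(4))
def wrist(z,name,thr=150):
    p,R,s=tool();c=capture("wrist");T=np.array(c["T_tool_cam"]);K=np.array(c["intrinsics"]);img=c["color"]
    cv2.imwrite(f"pics/{name}.png",img)
    Rw=R@T[:3,:3];o=p+R@T[:3,3]
    hsv=cv2.cvtColor(img,cv2.COLOR_BGR2HSV)
    m=((hsv[...,2]>thr)&(hsv[...,1]<60)|((hsv[...,1]>130)&(hsv[...,0]>18)&(hsv[...,0]<35)&(hsv[...,2]>80))).astype(np.uint8)
    m=cv2.morphologyEx(cv2.morphologyEx(m,cv2.MORPH_OPEN,np.ones((3,3))),cv2.MORPH_CLOSE,np.ones((9,9)))
    for cn in cv2.findContours(m,0,2)[0]:
        if cv2.contourArea(cn)<1500: continue
        d=np.c_[cn.reshape(-1,2),np.ones(len(cn))]@np.linalg.inv(K).T@Rw.T
        W=(o+d*((z-o[2])/d[:,2])[:,None])[:,:2].astype(np.float32)
        px=cn.reshape(-1,2).mean(0).round();r=cv2.minAreaRect(W);b=cv2.boxPoints(r)
        e=max((b[1]-b[0],b[2]-b[1]),key=np.linalg.norm);a=np.arctan2(e[1],e[0]);a=(a+np.pi/2)%np.pi-np.pi/2
        print(px,'ctr',np.round(r[0],1),'size',np.round(sorted(r[1]),1),'yaw',round(a,3))
    return T,K
E
python3 -m creep '{"travel":[[0,0,0],[0,0,0],[0,0,0],[-0.030,0.0385,0],[-0.030,0.0385,0]],"turn":[0.17,0.17,0.17,0,0]}' 0.085 40
python3 -m creep '{"travel":[[-0.030,0.0385,0],[-0.030,0.0385,0],[-0.030,0.0385,0],[-0.030,0.0385,0],[-0.030,0.0385,0]],"turn":[0,0,0,0,0]}'
python3 - <<'E'
from h import *
print(wrist(42,"w1"))
E
```

```text
time_s: 0.78
ee_pos: [236.7, -462.4, 230.8]
ee_rot: [3.141, -0.001, 2.928]
wrist_force: [0.5, -0.4, -0.5]
grip_width: 85.2
finger_force: 0.0
time_s: 1.4
ee_pos: [424.4, -305.2, 231.1]
ee_rot: [3.141, -0.0, 2.929]
wrist_force: [0.5, -0.2, 0.7]
grip_width: 84.9
finger_force: 0.0
[ 38. 353.] ctr [ 614.  -809.3] size [ 62.8 177.1] yaw -0.968
[146. 216.] ctr [ 441.3 -547.6] size [253.2 275.2] yaw 0.018
(array([[-4.00604479e-04, -9.54604343e-01, -2.97876465e-01,
         7.55552469e+01],
       [ 9.99999695e-01, -5.82172628e-04,  5.20820472e-04,
         5.30367271e-02],
       [-6.70593009e-04, -2.97876166e-01,  9.54604285e-01,
        -1.43210409e+02],
       [ 0.00000000e+00,  0.00000000e+00,  0.00000000e+00,
         1.00000000e+00]]), array([[281.99316528,   0.        , 322.96691532],
       [  0.        , 281.99316528, 199.36663994],
       [  0.        ,   0.        ,   1.        ]]))
```

View pics/w1.png

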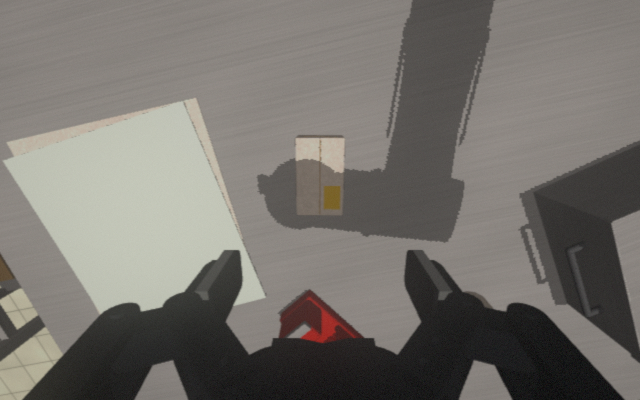

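The wrist view shows the base carton at (320,176), nearly aligned with the image and partly in the gripper's shadow. I'll take sub-pixel edges from gradient profiles.

```bash
cat >> h.py <<'E'
def edges(img,box):
    """fit 4 lines to strongest edges in ROI box=(x0,x1,y0,y1) of an axis-near rect; returns corners"""
    g=cv2.GaussianBlur(img.astype(np.float32),(0,0),.8);x0,x1,y0,y1=box
    gx=np.linalg.norm(cv2.Sobel(g,5,1,0),axis=2);gy=np.linalg.norm(cv2.Sobel(g,5,0,1),axis=2);w=7
    def fit(pts):
        pts=np.array(pts,np.float32);vx,vy,a,b=cv2.fitLine(pts,cv2.DIST_HUBER,0,.5,.01).ravel();return np.array([a,b]),np.array([vx,vy])
    def pk(v):
        i=int(np.argmax(v));
        if 0<i<len(v)-1: i=i+.5*(v[i-1]-v[i+1])/(v[i-1]-2*v[i]+v[i+1]+1e-9)
        return i
    ys=range(y0+10,y1-10,2);xs=range(x0+10,x1-10,2)
    L=[fit([(x-w+pk(gx[y,x-w:x+w+1]),y) for y in ys]) for x in(x0,x1)]
    H=[fit([(x,y-w+pk(gy[y-w:y+w+1,x])) for x in xs]) for y in(y0,y1)]
    X=lambda a,b:a[0]+a[1]*np.linalg.solve(np.c_[a[1],-b[1]],b[0]-a[0])[0]
    return np.array([X(L[0],H[0]),X(L[1],H[0]),X(L[1],H[1]),X(L[0],H[1])])
def wback(px,z,pose,T,K):
    p,R=pose;d=np.c_[px,np.ones(len(px))]@np.linalg.inv(K).T@(R@T[:3,:3]).T;o=p+R@T[:3,3]
    return (o+d*((z-o[2])/d[:,2])[:,None])[:,:2]
def rect(P):
    c=P.mean(0);d=P[0]+P[1]-P[2]-P[3];a=(np.arctan2(d[1],d[0])+np.pi/2)%np.pi-np.pi/2
    print('ctr',c.round(1),'edges',[np.linalg.norm(P[i]-P[i-1]).round(1) for i in range(4)],'yaw',a.round(3))
E
python3 - <<'E'
from h import *
p,R,s=tool();c=capture("wrist");T=np.array(c["T_tool_cam"]);K=np.array(c["intrinsics"])
E=edges(c["color"],(296,343,137,214));print(E.round(1));rect(wback(E,42,(p,R),T,K));print(p)
E
```

```text
[[291.7 134.5]
 [343.  135.4]
 [335.6 205.4]
 [293.6 216.7]]
ctr [ 423.3 -309.5] edges [np.float64(101.0), np.float64(59.0), np.float64(85.3), np.float64(54.6)] yaw -0.254
[ 427.92906459 -302.38281668  230.48711894]
```

Run:
```python
from h import *
p,R,s=tool();c=capture("wrist");i=c["color"][120:230,270:370];print(p,s["ee_rot"])
i=cv2.convertScaleAbs(i,alpha=1.3)
cv2.imwrite("pics/w2.png",cv2.resize(i,None,fx=5.4,fy=5.4,interpolation=cv2.INTER_CUBIC))
```

```text
[ 426.00744993 -303.84720156  230.43342379] [ 3.14051177e+00 -6.93261114e-04  2.93345966e+00]
```

View pics/w2.png

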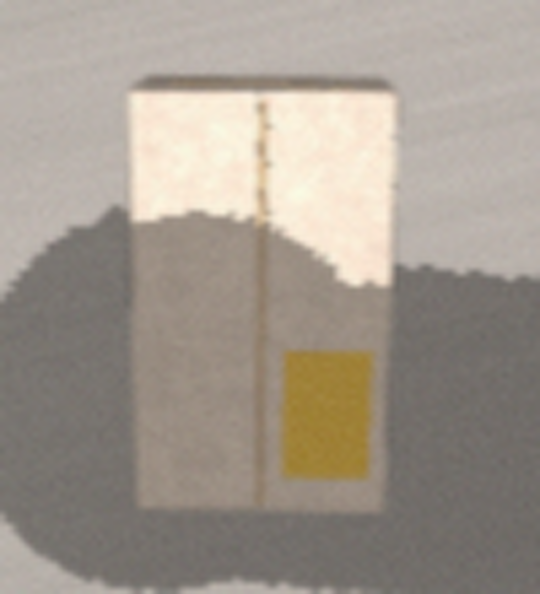

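The crop shows the base carton's top face with corners (131,93), (393,94), (384,513) and (138,509).

Run:
```python
from h import *
p,R,s=tool();c=capture("wrist");T=np.array(c["T_tool_cam"]);K=np.array(c["intrinsics"])
print(p,s["ee_rot"]); 
E=(np.array([(131,93),(393,94),(384,513),(138,509)])+.5)/5.4-.5+[270,120]
for q in ([426.0,-303.8,230.4],p): rect(wback(E,42,(np.array(q),R),T,K))
for k in range(4): capture("wrist");print(tool()[0].round(1),tool()[2]["ee_rot"].round(4))
```

```text
[ 424.63575464 -305.03456888  230.60301302] [ 3.14112440e+00 -1.15569901e-03  2.93263538e+00]
ctr [ 424.6 -309.2] edges [np.float64(94.5), np.float64(55.9), np.float64(95.3), np.float64(57.0)] yaw -0.217
ctr [ 423.3 -310.5] edges [np.float64(94.5), np.float64(55.9), np.float64(95.3), np.float64(57.1)] yaw -0.217
[ 423.2 -306.5  231. ] [ 3.1416e+00 -8.0000e-04  2.9299e+00]
[ 422.9 -306.9  231.2] [-3.1415e+00 -5.0000e-04  2.9290e+00]
[ 422.7 -307.1  231.3] [-3.1415e+00 -3.0000e-04  2.9284e+00]
[ 422.7 -307.2  231.3] [-3.1416e+00 -1.0000e-04  2.9280e+00]
```

Run:
```python
from h import *
go(631,61,240,.336)
```

```text
turn -0.55 travel [-0.318   0.2789 -0.0087]
```

```bash
python3 -m creep '{"travel":[[0,0,0],[0,0,0],[0,0,-0.009],[-0.0454,0.0398,0],[-0.0454,0.0398,0]],"turn":[-0.183,-0.183,-0.184,0,0]}' | head -3
python3 -m creep '{"travel":[[-0.0454,0.0398,0],[-0.0454,0.0398,0],[-0.0454,0.0398,0],[-0.0454,0.0398,0],[-0.0454,0.0398,0]],"turn":[0,0,0,0,0]}'|head -3
python3 -m creep '{"travel":[[0,0,0],[0,0,0],[0,0,0],[0,0,0],[0,0,0]],"turn":[0,0,0,0,0]}'|head -3
python3 - <<'E'
from h import *
p,R,s=tool();print(p,s["ee_rot"]);wrist(163,"w3");print(tool()[0])
E
```

```text
time_s: 2.42
ee_pos: [482.6, -201.4, 240.6]
ee_rot: [-3.141, 0.001, -2.807]
time_s: 3.05
ee_pos: [631.7, 62.2, 240.6]
ee_rot: [-3.141, 0.0, -2.805]
time_s: 3.68
ee_pos: [630.8, 60.9, 240.7]
ee_rot: [3.142, 0.001, -2.805]
[630.79748624  60.94190841 240.69257329] [ 3.14155746e+00  5.45950888e-04 -2.80468558e+00]
[561. 206.] ctr [606.7 243. ] size [178.9 405.7] yaw 0.66
[232. 236.] ctr [667.2 -34.3] size [299.6 386. ] yaw -1.234
[630.83865091  61.1427043  240.60259502]
```

View pics/w3.png

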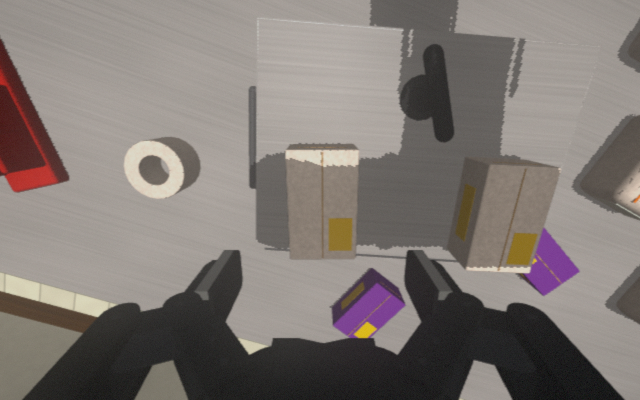

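The view shows carton R under the tool (x 287–358, y 148–259), carton L at about (510,215), and the T-bar running (433,48)–(445,136). I'll zoom once for the corners.

Run:
```python
import cv2
i=cv2.imread("pics/w3.png")[30:275,280:565]
i=cv2.convertScaleAbs(i,alpha=1.5)
cv2.imwrite("pics/w3c.png",cv2.resize(i,None,fx=2.4,fy=2.4,interpolation=cv2.INTER_CUBIC))
```

```text
(no output)
```

View pics/w3c.png

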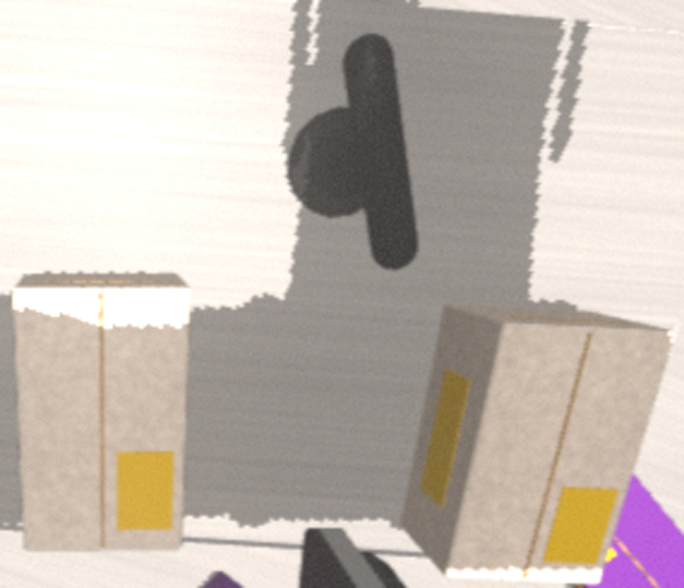

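Zoomed corners: R top (13,287), (190,288), (182,549), (23,550). L top (501,322), (671,331), (601,582), (444,577). Bar ends (369,34) and (396,269).

Run:
```python
from h import *
p=np.array([630.8,60.95,240.65]);R=Ro.from_euler('xyz',[3.1416,.0005,-2.8047]).as_matrix()
c=capture("wrist");T=np.array(c["T_tool_cam"]);K=np.array(c["intrinsics"])
f=lambda q:(np.array(q)+.5)/2.4-.5+[280,30]
rect(wback(f([(13,287),(190,288),(182,549),(23,550)]),163,(p,R),T,K))
rect(wback(f([(501,322),(671,331),(601,582),(444,577)]),163,(p,R),T,K))
B=wback(f([(369,34),(396,269)]),161,(p,R),T,K);d=B[1]-B[0];print(B,B.mean(0),np.linalg.norm(d),np.arctan2(d[1],d[0]))
```

```text
ctr [631.4  60.4] edges [np.float64(95.6), np.float64(57.3), np.float64(94.9), np.float64(58.2)] yaw 0.339
ctr [591.2 213.7] edges [np.float64(95.5), np.float64(56.8), np.float64(94.6), np.float64(58.8)] yaw 0.301
[[490.86795955  94.51239795]
 [549.63748584 132.80076911]] [520.2527227  113.65658353] 70.14168937010874 0.577429275511678
```

```bash
python3 -m creep '{"travel":[[0,-0.0007,0.03],[0,0,0.03],[0,0,0.03],[0,0,0.018],[0,0,0.006]],"turn":[0,0,0,0,0]}'
python3 -m creep '{"travel":[[0,0,0],[0,0,0],[0,0,0],[0,0,0],[0,0,0]],"turn":[0,0,0,0,0]}' 0.045 40
python3 -m creep '{"travel":[[0,0,0],[0,0,-0.005],[0,0,-0.02],[0,0,-0.035],[0,0,-0.03]],"turn":[0,0,0,0,0]}'
python3 - <<'E'
from h import *
go(424.8,-308.8,180,-.217)
E
```

```text
time_s: 4.4
ee_pos: [630.5, 60.7, 125.0]
ee_rot: [3.141, -0.002, -2.804]
wrist_force: [0.2, 0.4, 1.5]
grip_width: 85.2
finger_force: 0.0
time_s: 5.03
ee_pos: [631.9, 61.0, 127.6]
ee_rot: [-3.141, 0.002, -2.804]
wrist_force: [-0.6, 0.2, 5.5]
grip_width: 57.2
finger_force: 44.1
time_s: 5.65
ee_pos: [630.8, 61.0, 216.8]
ee_rot: [3.141, -0.001, -2.804]
wrist_force: [0.7, 0.6, -1.4]
grip_width: 57.6
finger_force: 43.4
turn 0.555 travel [ 0.1215 -0.4054  0.0368]
```

```bash
python3 -m creep '{"travel":[[0,0,0],[0,0,0],[0,0,0],[0,0,0],[0,0,0]],"turn":[0.111,0.111,0.111,0.111,0.111]}' | head -3
python3 -m creep '{"travel":[[0.0121,-0.0405,0],[0.0121,-0.0405,0],[0.0121,-0.0405,0],[0.0121,-0.0405,0],[0.0121,-0.0405,0]],"turn":[0,0,0,0,0]}'|head -3
python3 -m creep '{"travel":[[0.0121,-0.0405,0],[0.0121,-0.0405,0],[0.0121,-0.0405,0],[0.0121,-0.0405,0],[0.0121,-0.0405,0]],"turn":[0,0,0,0,0]}'|head -3
python3 -m creep '{"travel":[[0,0,0.04],[0,0,0.04],[0,0,0.04],[0,0,0.028],[0,0,0]],"turn":[0,0,0,0,0]}'
python3 -m creep '{"travel":[[0,0,0],[0,0,0],[0,0,0],[0,0,0],[0,0,0]],"turn":[0,0,0,0,0]}'
python3 - <<'E'
from h import *
go(424.8,-308.8,55,-.217)
p,R,s=tool();print(p,s["ee_rot"],s["grip_width"]);wrist(42,"w4")
E
```

```text
time_s: 6.28
ee_pos: [630.6, 61.0, 215.4]
ee_rot: [-3.141, -0.002, 2.921]
time_s: 6.9
ee_pos: [527.1, -124.6, 215.7]
ee_rot: [3.141, -0.002, 2.924]
time_s: 7.52
ee_pos: [424.6, -309.2, 215.7]
ee_rot: [3.141, -0.001, 2.924]
time_s: 8.15
ee_pos: [423.7, -307.5, 65.9]
ee_rot: [3.14, -0.006, 2.924]
wrist_force: [0.6, 0.2, -0.7]
grip_width: 57.4
finger_force: 43.4
time_s: 8.78
ee_pos: [425.8, -308.5, 68.5]
ee_rot: [-3.142, 0.0, 2.924]
wrist_force: [-0.1, -0.4, -1.6]
grip_width: 57.7
finger_force: 43.4
turn -0.0 travel [ 0.0009 -0.0005  0.0135]
[ 425.83185049 -308.46664693   68.48072919] [-3.14155645e+00  3.34214535e-04  2.92438846e+00] 57.6601447773852
[196. 368.] ctr [ 526.8 -431.6] size [26.9 69.3] yaw -0.819
[578. 249.] ctr [ 465.  -130.8] size [ 79.9 166.8] yaw -0.28
[265. 128.] ctr [ 388.3 -413.5] size [184.6 411.6] yaw -1.33
```

View pics/w4.png

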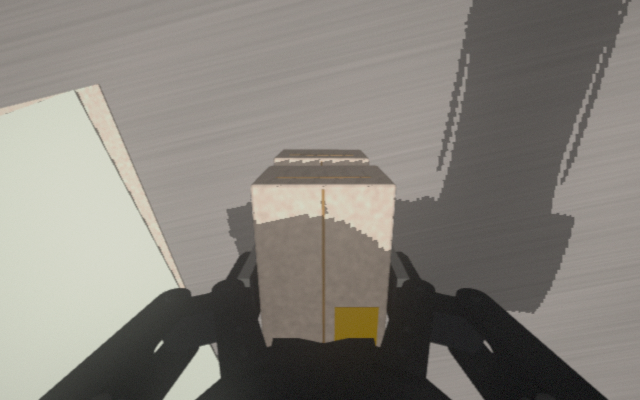

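The held carton's top front edge runs (253,185)–(393,185). The base carton's top front edge shows behind it at about (275,159)–(368,159). I'll compare both with their projections.

Run:
```python
from h import *
p,R,s=tool();c=capture("wrist");T=np.array(c["T_tool_cam"]);K=np.array(c["intrinsics"]);print(p)
p=np.array([425.83,-308.47,68.48])
def pr(W):
    q=((W-p)@R-T[:3,3])@T[:3,:3];u=q@K.T;return (u[:,:2]/u[:,2:]).round(1)
def near(c,yaw,z):
    ex=np.array([np.cos(yaw),np.sin(yaw)]);ey=np.array([-ex[1],ex[0]])
    return np.array([[*(np.array(c)-48*ex+k*29*ey),z] for k in(-1,1)])
print('base top',pr(near((424.8,-308.8),-.217,42)).tolist())
for off in(4,6): print('held top/bot',pr(near(p[:2],-.217,68.5-off+42)).tolist(),pr(near(p[:2],-.217,68.5-off)).tolist())
i=cv2.convertScaleAbs(cv2.imread("pics/w4.png")[140:200,240:405],alpha=1.4)
cv2.imwrite("pics/w4c.png",cv2.resize(i,None,fx=4.8,fy=4.8,interpolation=cv2.INTER_CUBIC))
```

```text
[ 425.79512686 -308.45141424   68.39833615]
base top [[273.7, 157.7], [369.9, 157.6]]
held top/bot [[247.3, 186.4], [397.9, 186.3]] [[267.7, 166.1], [377.7, 166.1]]
held top/bot [[248.6, 185.1], [396.6, 185.0]] [[268.4, 165.5], [377.0, 165.4]]
```

View pics/w4c.png

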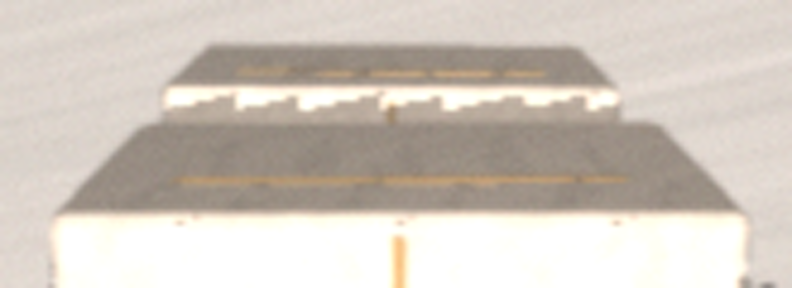

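```bash
python3 -m creep '{"travel":[[0.0003,-0.001,0.008],[0,0,0.006],[0,0,0.003],[0,0,0],[0,0,0]],"turn":[0,0,0,0,0]}'
python3 -m creep '{"travel":[[0,0,0.001],[0,0,0.001],[0,0,0],[0,0,0],[0,0,0]],"turn":[0,0,0,0,0]}'
```

```text
time_s: 9.5
ee_pos: [425.4, -309.5, 51.4]
ee_rot: [-3.141, 0.0, 2.924]
wrist_force: [-1.0, 0.6, -1.5]
grip_width: 57.7
finger_force: 43.5
time_s: 10.12
ee_pos: [425.3, -309.4, 49.3]
ee_rot: [-3.142, 0.0, 2.924]
wrist_force: [-0.0, -0.2, -1.6]
grip_width: 57.3
finger_force: 43.5
```

```bash
python3 -m creep '{"travel":[[0,0,0.001],[0,0,0],[0,0,0],[0,0,0],[0,0,0]],"turn":[0,0,0,0,0]}' | grep -E "pos|force"
python3 -m creep '{"travel":[[0,0,0.001],[0,0,0],[0,0,0],[0,0,0],[0,0,0]],"turn":[0,0,0,0,0]}' | grep -E "pos|force"
```

```text
ee_pos: [425.3, -309.4, 48.6]
wrist_force: [-2.0, 1.6, 4.4]
finger_force: 44.1
ee_pos: [425.3, -309.4, 48.5]
wrist_force: [-3.4, 4.1, 10.9]
finger_force: 45.1
```

```bash
python3 -m creep '{"travel":[[0,0,-0.001],[0,0,0],[0,0,0],[0,0,0],[0,0,0]],"turn":[0,0,0,0,0]}' | grep -E "pos|force"
python3 -m creep '{"travel":[[0,0,0],[0,0,0],[0,0,0],[0,0,-0.01],[0,0,-0.02]],"turn":[0,0,0,0,0]}' 0.085 | grep -E "pos|force|width"
python3 -m creep '{"travel":[[0,0,-0.03],[0,0,-0.04],[0,0,-0.04],[0,0,-0.04],[0,0,0]],"turn":[0,0,0,0,0]}' | grep -E "pos|force|width"
python3 - <<'E'
from h import *
go(591.2,213.7,232,.299)
c=capture("wrist");cv2.imwrite("pics/w5.png",c["color"]);print(tool()[0],tool()[2]["ee_rot"])
E
```

```text
ee_pos: [425.3, -309.5, 48.6]
wrist_force: [-1.8, 1.2, 7.1]
finger_force: 44.4
ee_pos: [424.8, -309.2, 78.5]
wrist_force: [0.8, -0.0, 0.2]
grip_width: 84.9
finger_force: 0.0
ee_pos: [426.8, -310.4, 232.7]
wrist_force: [0.7, 0.2, -0.2]
grip_width: 84.8
finger_force: 0.0
turn -0.516 travel [-0.3115  0.4524  0.0007]
[ 425.93978695 -309.61705852  230.25572642] [-3.14108167  0.00402037  2.92441153]
```

View pics/w5.png

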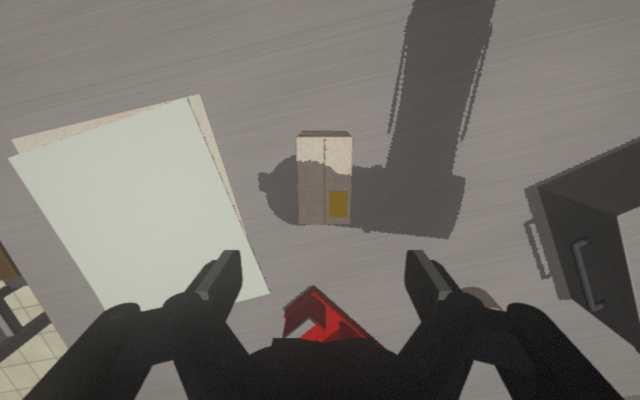

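The first carton sits squarely on the base: one rectangle at (297–351, 137–224) with no ledge visible. Now for the second carton.

```bash
python3 -m creep '{"travel":[[0,0,0],[0,0,0],[0,0,0],[-0.0312,0.0452,0],[-0.0312,0.0452,0]],"turn":[-0.172,-0.172,-0.172,0,0]}' | head -3
python3 -m creep '{"travel":[[-0.0312,0.0452,0],[-0.0312,0.0452,0],[-0.0312,0.0452,0],[-0.0312,0.0452,0],[-0.0312,0.0452,0]],"turn":[0,0,0,0,0]}'|head -3
python3 -m creep '{"travel":[[-0.0312,0.0452,0],[-0.0312,0.0452,0],[-0.0312,0.0452,0],[0,0,0],[0,0,0]],"turn":[0,0,0,0,0]}'|head -3
python3 -m creep '{"travel":[[0,0,0],[0,0,0],[0,0,0],[0,0,0],[0,0,0]],"turn":[0,0,0,0,0]}'|head -3
python3 - <<'E'
from h import *
go(591.2,213.7,127.5,.299)
E
```

```text
time_s: 13.92
ee_pos: [457.7, -203.5, 227.2]
ee_rot: [3.14, -0.002, -2.845]
time_s: 14.55
ee_pos: [540.5, 59.0, 227.4]
ee_rot: [3.142, -0.002, -2.843]
time_s: 15.18
ee_pos: [589.9, 214.3, 227.2]
ee_rot: [-3.141, -0.002, -2.842]
time_s: 15.8
ee_pos: [590.4, 214.4, 228.3]
ee_rot: [3.142, 0.0, -2.843]
turn -0.0 travel [-0.0006 -0.0009  0.1008]
```

```bash
python3 -m creep '{"travel":[[-0.0006,-0.0009,0.03],[0,0,0.03],[0,0,0.025],[0,0,0.011],[0,0,0.005]],"turn":[0,0,0,0,0]}' | head -3
python3 -m creep '{"travel":[[0,0,0],[0,0,0],[0,0,0],[0,0,0],[0,0,0]],"turn":[0,0,0,0,0]}' 0.045 40
python3 -m creep '{"travel":[[0,0,0],[0,0,-0.005],[0,0,-0.02],[0,0,-0.035],[0,0,-0.03]],"turn":[0,0,0,0,0]}'
python3 -m creep '{"travel":[[0,0,0],[0,0,0],[0,0,0],[0,0,0],[0,0,0]],"turn":[0.103,0.103,0.103,0.103,0.104]}' | head -3
python3 - <<'E'
from h import *
go(425.3,-309.4,220,-.217)
E
```

```text
time_s: 16.42
ee_pos: [591.4, 213.8, 127.2]
ee_rot: [-3.141, 0.0, -2.843]
time_s: 17.05
ee_pos: [591.8, 214.2, 128.6]
ee_rot: [3.141, 0.002, -2.842]
wrist_force: [-0.5, 2.1, 5.0]
grip_width: 57.0
finger_force: 44.5
time_s: 17.68
ee_pos: [590.7, 213.5, 217.6]
ee_rot: [-3.141, -0.002, -2.843]
wrist_force: [1.0, -0.2, -2.2]
grip_width: 57.6
finger_force: 43.6
time_s: 18.3
ee_pos: [590.6, 213.5, 216.2]
ee_rot: [-3.14, -0.002, 2.921]
turn -0.004 travel [ 0.0489 -0.5462 -0.0038]
```

```bash
python3 -m creep '{"travel":[[0.004,-0.0455,0],[0.004,-0.0455,0],[0.004,-0.0455,0],[0.004,-0.0455,0],[0.004,-0.0455,0]],"turn":[0,0,0,0,0]}'|head -2
python3 -m creep '{"travel":[[0.004,-0.0455,0],[0.004,-0.0455,0],[0.004,-0.0455,0],[0.004,-0.0455,0],[0.004,-0.0455,0]],"turn":[0,0,0,0,0]}'|head -2
python3 -m creep '{"travel":[[0.004,-0.0455,0],[0.004,-0.0455,0],[0,0,0],[0,0,0.03],[0,0,0.03]],"turn":[0,0,0,0,0]}'|head -3
python3 -m creep '{"travel":[[0,0,0.025],[0,0,0.015],[0,0,0.005],[0,0,0],[0,0,0]],"turn":[0,0,0,0,0]}'|head -3
python3 -m creep '{"travel":[[0,0,0],[0,0,0],[0,0,0],[0,0,0],[0,0,0]],"turn":[0,0,0,0,0]}'
python3 - <<'E'
from h import *
go(425.3,-309.4,91,-.217)
E
```

```text
time_s: 18.92
ee_pos: [521.4, -5.5, 216.6]
time_s: 19.55
ee_pos: [452.8, -223.0, 216.7]
time_s: 20.18
ee_pos: [426.5, -308.3, 156.2]
ee_rot: [3.141, -0.0, 2.924]
time_s: 20.8
ee_pos: [427.3, -309.3, 113.3]
ee_rot: [-3.141, 0.002, 2.925]
time_s: 21.42
ee_pos: [426.7, -309.0, 112.3]
ee_rot: [3.142, 0.0, 2.924]
wrist_force: [-0.7, -0.1, -2.4]
grip_width: 57.2
finger_force: 44.1
turn -0.0 travel [ 0.0013 -0.0006  0.0213]
```

```bash
python3 -m creep '{"travel":[[0.0008,-0.0006,0.008],[0,0,0.006],[0,0,0.003],[0,0,0.001],[0,0,0]],"turn":[0,0,0,0,0]}' | grep -E "pos|force"
python3 -m creep '{"travel":[[0,0,0.001],[0,0,0],[0,0,0],[0,0,0],[0,0,0]],"turn":[0,0,0,0,0]}' | grep -E "pos|force"
python3 -m creep '{"travel":[[0,0,0.001],[0,0,0],[0,0,0],[0,0,0],[0,0,0]],"turn":[0,0,0,0,0]}' | grep -E "pos|force"
```

```text
ee_pos: [425.8, -309.5, 94.3]
wrist_force: [0.7, 1.3, -1.7]
finger_force: 44.1
ee_pos: [425.8, -309.5, 93.3]
wrist_force: [-0.4, 0.0, -1.8]
finger_force: 44.1
ee_pos: [425.8, -309.5, 92.3]
wrist_force: [1.4, -0.5, -1.7]
finger_force: 44.1
```

```bash
python3 -m creep '{"travel":[[0,0,0.001],[0,0,0],[0,0,0],[0,0,0],[0,0,0]],"turn":[0,0,0,0,0]}' | grep -E "pos|force"
```

```text
ee_pos: [425.9, -309.5, 91.6]
wrist_force: [-1.4, 1.1, 2.3]
finger_force: 44.4
```

```bash
python3 -m creep '{"travel":[[0,0,0],[0,0,0],[0,0,0],[0,0,-0.01],[0,0,-0.02]],"turn":[0,0,0,0,0]}' 0.085 | grep -E "pos|force|width"
python3 -m creep '{"travel":[[0,0,-0.03],[0,0,-0.04],[0,0,-0.04],[0,0,-0.02],[0,0,0]],"turn":[0,0,0,0,0]}' | grep -E "pos|force|width"
python3 -m creep '{"travel":[[0,0,0],[0,0,0],[0,0,0],[0,0,0],[0,0,0]],"turn":[-0.159,-0.159,-0.159,-0.159,-0.159]}' 0.042| grep -E "pos|rot|width"
python3 - <<'E'
from h import *
go(503.5,102.8,232,.577)
E
```

```text
ee_pos: [425.4, -309.3, 121.6]
wrist_force: [0.3, 0.4, 0.3]
grip_width: 85.2
finger_force: 0.0
ee_pos: [426.5, -309.9, 253.6]
wrist_force: [-0.6, 0.6, -1.2]
grip_width: 84.8
finger_force: 0.0
ee_pos: [425.3, -309.1, 250.2]
ee_rot: [3.14, -0.001, -2.559]
grip_width: 42.0
turn 0.006 travel [-0.2903  0.3026  0.0182]
```

```bash
python3 -m creep '{"travel":[[-0.0363,0.0378,0],[-0.0363,0.0378,0],[-0.0363,0.0378,0],[-0.0363,0.0378,0],[-0.0363,0.0378,0]],"turn":[0,0,0,0,0]}'|head -2
python3 -m creep '{"travel":[[-0.0363,0.0378,0.006],[-0.0363,0.0378,0.006],[-0.0363,0.0378,0.006],[0,0,0],[0,0,0]],"turn":[0,0,0,0,0]}'|head -2
python3 -m creep '{"travel":[[0,0,0],[0,0,0],[0,0,0],[0,0,0],[0,0,0]],"turn":[0,0,0,0,0]}'|grep -E "pos|rot"
python3 - <<'E'
from h import *
go(503.5,102.8,144,.577)
# dark bar in wrist view
p,R,s=tool();c=capture("wrist");T=np.array(c["T_tool_cam"]);K=np.array(c["intrinsics"]);img=c["color"];cv2.imwrite("pics/w6.png",img)
def pr(W):
    q=((W-p)@R-T[:3,3])@T[:3,:3];u=q@K.T;return (u[:,:2]/u[:,2:]).round(1)
d=np.array([np.cos(.577),np.sin(.577)])
print('pred ends',pr(np.array([[*(np.array([520.3,113.7])+k*35*d),161] for k in(-1,1)])))
g=img.max(2);m=(g<70).astype(np.uint8);n,l,st,ce=cv2.connectedComponentsWithStats(m)
for i in range(1,n):
    if st[i,4]>300: print(st[i],ce[i].round(1))
# rows of dark extent
for y in range(90,270,12):
    xs=np.where(m[y,250:400])[0]+250
    print(y,(xs.min(),xs.max()) if len(xs) else None,end=' ')
# stack via top cam
col,K2,R2,t2=cam("top");cv2.imwrite("pics/top2.png",col)
for z,n in((42,'base'),(84,'m'),(126,'top')):print(n,proj([424.8,-309,z],K2,R2,t2).round(1))
big=cv2.resize(col,None,fx=4,fy=4,interpolation=cv2.INTER_CUBIC)[4*205:4*280,4*400:4*470]
hsv=cv2.cvtColor(big,cv2.COLOR_BGR2HSV)
m=((hsv[...,2]>158)|((hsv[...,1]>150)&(hsv[...,0]>20)&(hsv[...,0]<35)&(hsv[...,2]>90))).astype(np.uint8)
for cn in cv2.findContours(cv2.morphologyEx(m,3,np.ones((9,9))),0,2)[0]:
    if cv2.contourArea(cn)>2000:
        W=np.array([back((q+.5)/4-.5+[400,205],126,K2,R2,t2)[:2] for q in cn.reshape(-1,2)]).astype(np.float32);print(cv2.minAreaRect(W))
E
```

```text
time_s: 26.42
ee_pos: [474.1, -50.3, 250.5]
time_s: 27.05
ee_pos: [503.4, 102.3, 232.6]
ee_pos: [503.9, 102.4, 233.3]
ee_rot: [3.142, 0.0, -2.564]
turn 0.001 travel [0.0001 0.0006 0.0893]
pred ends [[324.  191.3]
 [323.9 269. ]]
[ 304  191   39   79 1715] [322.9 224.6]
[   43   240   562   160 41106] [323.4 348.6]
90 None 102 None 114 None 126 None 138 None 150 None 162 None 174 None 186 None 198 (np.int64(314), np.int64(330)) 210 (np.int64(305), np.int64(341)) 222 (np.int64(305), np.int64(340)) 234 (np.int64(315), np.int64(331)) 246 (np.int64(279), np.int64(367)) 258 (np.int64(255), np.int64(392)) base [[434.  243.1]]
m [[437.9 243.6]]
top [[442.1 244.2]]
```

```bash
python3 -m creep '{"travel":[[0,0,0.03],[0,0,0.03],[0,0,0.018],[0,0,0.008],[0,0,0.0028]],"turn":[0,0,0,0,0]}'|grep -E "pos|force"
python3 -m creep '{"travel":[[0,0,0],[0,0,0],[0,0,0],[0,0,0],[0,0,0]],"turn":[0,0,0,0,0]}' 0 40
python3 -m creep '{"travel":[[0,0,0],[0,0,0],[0,0,0],[0,0,0],[0,0,0]],"turn":[0,0,0,0,0]}'
python3 - <<'E'
from h import *
_,K2,R2,t2=cam("top");col=cv2.imread("pics/top2.png")
print(col[235:254:3,425:460:5].max(2))
big=cv2.resize(col,None,fx=4,fy=4,interpolation=cv2.INTER_CUBIC)[4*205:4*280,4*400:4*470].astype(np.float32)
bg=np.median(big.reshape(-1,3),0);m=(np.linalg.norm(big-bg,axis=2)>30).astype(np.uint8)
for cn in cv2.findContours(cv2.morphologyEx(m,3,np.ones((9,9))),0,2)[0]:
    if cv2.contourArea(cn)>2000:
        W=np.array([back((q+.5)/4-.5+[400,205],126,K2,R2,t2)[:2] for q in cn.reshape(-1,2)]).astype(np.float32);print(cv2.minAreaRect(W))
E
```

```text
ee_pos: [504.0, 102.5, 144.5]
wrist_force: [-0.0, 0.4, 0.1]
finger_force: 0.0
time_s: 29.02
ee_pos: [504.4, 102.4, 145.3]
ee_rot: [-3.141, 0.001, -2.564]
wrist_force: [-0.8, -2.1, 5.8]
grip_width: 12.6
finger_force: 39.2
time_s: 29.65
ee_pos: [504.4, 102.4, 145.3]
ee_rot: [-3.141, 0.001, -2.564]
wrist_force: [0.0, -1.0, 5.1]
grip_width: 12.5
finger_force: 39.2
[[ 47  59 160 156 157 157 111]
 [ 48  50 144 158 154 157 112]
 [ 50  60 157 128 159 156 107]
 [ 49  58 157 158 158 159 113]
 [ 59  58 158 142 157 143 113]
 [ 48  81 156 152 156 137 113]
 [ 50 115 155 130 155 113 111]]
((429.5093994140625, -291.3489074707031), (91.11807250976562, 97.01807403564453), 76.87561798095703)
```

```bash
for i in 1 2; do :; done
python3 -m creep '{"travel":[[0,0,-0.001],[0,0,0],[0,0,-0.001],[0,0,0],[0,0,0]],"turn":[0,0,0,0,0]}'|grep -E "pos|force|width"
python3 -m creep '{"travel":[[0,0,-0.001],[0,0,0],[0,0,-0.001],[0,0,0],[0,0,0]],"turn":[0,0,0,0,0]}'|grep -E "pos|force|width"
python3 -m creep '{"travel":[[0,0,-0.001],[0,0,0],[0,0,0],[0,0,0],[0,0,0]],"turn":[0,0,0,0,0]}'|grep -E "pos|force|width"
python3 - <<'E'
from h import *
_,K2,R2,t2=cam("top");col=cv2.imread("pics/top2.png")
big=cv2.resize(col,None,fx=4,fy=4,interpolation=cv2.INTER_CUBIC)[4*205:4*280,4*400:4*470]
m=(big.max(2)>135).astype(np.uint8)
for cn in cv2.findContours(cv2.morphologyEx(m,3,np.ones((13,13))),0,2)[0]:
    if cv2.contourArea(cn)>1000:
        W=np.array([back((q+.5)/4-.5+[400,205],126,K2,R2,t2)[:2] for q in cn.reshape(-1,2)]).astype(np.float32);print(cv2.minAreaRect(W))
E
```

```text
ee_pos: [504.3, 102.5, 145.7]
wrist_force: [5.2, -1.6, -5.5]
grip_width: 12.4
finger_force: 38.9
ee_pos: [504.7, 102.6, 147.7]
wrist_force: [7.4, -1.8, -6.5]
grip_width: 12.4
finger_force: 38.9
ee_pos: [505.0, 102.7, 148.8]
wrist_force: [8.7, -1.5, -6.9]
grip_width: 12.3
finger_force: 38.9
((425.64324951171875, -307.484619140625), (56.719181060791016, 96.03097534179688), 76.81907653808594)
```

The column checks out in the top view: (425.6,-307.5) at the same yaw, against (425.5,-307) for the base earlier. I'll continue the tug gently.

```bash
python3 -m creep '{"travel":[[0,0,-0.001],[0,0,0],[0,0,0],[0,0,0],[0,0,0]],"turn":[0,0,0,0,0]}'|grep -E "pos|force|width"
python3 -m creep '{"travel":[[0,0,-0.001],[0,0,0],[0,0,0],[0,0,0],[0,0,0]],"turn":[0,0,0,0,0]}'|grep -E "pos|force|width"
```

```text
ee_pos: [505.2, 102.7, 149.7]
wrist_force: [10.5, -0.5, -7.9]
grip_width: 12.7
finger_force: 39.1
ee_pos: [505.1, 102.7, 149.9]
wrist_force: [12.4, -1.4, -12.6]
grip_width: 12.3
finger_force: 39.2
```

The last 1 mm of command gave only 0.2 mm of rise and +5 N, so the catch holds. I'll lower back and turn anticlockwise on the arc about the axis.

```bash
python3 -m creep '{"travel":[[0,0,0.002],[0,0,0.002],[0,0,0.002],[0,0,0.001],[0,0,0]],"turn":[0,0,0,0,0]}'|grep -E "pos|force|width"
python3 -m creep '{"travel":[[-0.0001,-0.0023,0],[-0.0001,-0.0023,0],[-0.0001,-0.0023,0],[-0.0001,-0.0023,0],[0,0,0]],"turn":[-0.12,-0.12,-0.12,-0.12,0]}'
```

```text
ee_pos: [504.3, 102.5, 145.3]
wrist_force: [2.4, -2.5, 5.4]
grip_width: 12.5
finger_force: 41.0
time_s: 34.12
ee_pos: [510.9, 96.3, 145.3]
ee_rot: [-3.141, 0.001, -2.082]
wrist_force: [1.5, -2.1, 5.8]
grip_width: 12.6
finger_force: 41.1
```

```bash
python3 -m creep '{"travel":[[-0.0001,-0.0023,0],[-0.0001,-0.0023,0],[-0.0001,-0.0023,0],[0,0,0],[0,0,0]],"turn":[-0.12,-0.12,-0.12,0,0]}'|grep -E "pos|force|rot"
python3 -m creep '{"travel":[[-0.0001,-0.0023,0],[-0.0001,-0.0023,0],[-0.0001,-0.0023,0],[0,0,0],[0,0,0]],"turn":[-0.12,-0.12,-0.12,0,0]}'
python3 -c "
from h import *
print(tool()[2]['ft_torque'].round(2))"
```

```text
ee_pos: [517.3, 94.2, 145.3]
ee_rot: [-3.14, 0.001, -1.723]
wrist_force: [2.0, -0.3, 5.1]
finger_force: 41.1
time_s: 35.38
ee_pos: [524.0, 94.4, 145.3]
ee_rot: [-3.14, 0.001, -1.363]
wrist_force: [0.2, 0.4, 5.3]
grip_width: 12.9
finger_force: 41.2
[ 0.13 -0.19  0.03]
```

```bash
python3 -m creep '{"travel":[[-0.0001,-0.001,-0.0031],[0,-0.001,-0.0031],[0,-0.001,-0.0031],[-0.0001,-0.0011,-0.003],[-0.0001,-0.0011,-0.003]],"turn":[0,0,0,0,0]}'
```

```text
time_s: 36.0
ee_pos: [528.0, 95.6, 159.4]
ee_rot: [3.14, 0.001, -1.364]
wrist_force: [0.5, 4.4, -6.6]
grip_width: 12.1
finger_force: 39.6
```

The lid is free: 14 mm up at under 7 N. I'll follow the arc.

```bash
python3 -m creep '{"travel":[[-0.0001,-0.0013,-0.0029],[0,-0.0013,-0.0029],[-0.0001,-0.0013,-0.0029],[0,-0.0013,-0.0029],[-0.0001,-0.0014,-0.003]],"turn":[0,0,0,0,0]}'|grep -E "pos|force|width"
python3 -m creep '{"travel":[[-0.0001,-0.0016,-0.0028],[0,-0.0016,-0.0028],[-0.0001,-0.0016,-0.0028],[-0.0001,-0.0016,-0.0028],[-0.0001,-0.0017,-0.0027]],"turn":[0,0,0,0,0]}'|grep -E "pos|force|width"
```

```text
ee_pos: [534.1, 97.1, 174.2]
wrist_force: [-2.6, 4.3, -6.6]
grip_width: 12.4
finger_force: 39.2
ee_pos: [541.2, 99.0, 187.9]
wrist_force: [-4.9, 4.0, -4.8]
grip_width: 12.2
finger_force: 39.1
```

```bash
python3 -m creep '{"travel":[[-0.0001,-0.0019,-0.0026],[-0.0001,-0.0019,-0.0026],[-0.0001,-0.0019,-0.0026],[-0.0001,-0.0019,-0.0026],[-0.0001,-0.0018,-0.0027]],"turn":[0,0,0,0,0]}'|grep -E "pos|force|width"
python3 -m creep '{"travel":[[-0.0001,-0.0021,-0.0024],[-0.0001,-0.0021,-0.0024],[-0.0001,-0.0022,-0.0024],[-0.0001,-0.0022,-0.0024],[-0.0001,-0.0022,-0.0024]],"turn":[0,0,0,0,0]}'|grep -E "pos|rot|force|width"
python3 -m creep '{"travel":[[0,0,0],[0,0,0],[0,0,0],[0,0,0],[0,0,0]],"turn":[0,0,0,0,0]}'
```

```text
ee_pos: [549.8, 101.3, 201.4]
wrist_force: [-8.2, 4.0, -1.8]
grip_width: 12.7
finger_force: 39.1
ee_pos: [559.7, 103.8, 213.8]
ee_rot: [3.136, 0.001, -1.363]
wrist_force: [-11.3, 4.8, 2.6]
grip_width: 12.5
finger_force: 39.3
time_s: 39.12
ee_pos: [560.0, 103.9, 214.2]
ee_rot: [3.137, 0.001, -1.363]
wrist_force: [-11.5, 4.8, 1.5]
grip_width: 12.5
finger_force: 39.3
```

```bash
python3 -m creep '{"travel":[[0,-0.0004,-0.001],[0,-0.0004,-0.001],[0,0,0],[0,0,0],[0,0,0]],"turn":[0,0,0,0,0]}'
python3 -m creep '{"travel":[[0,0,0],[0,0,0],[0,0,0],[0,0,0],[0,0,0]],"turn":[0,0,0,0,0]}'|grep -E "pos|force|width"
python3 - <<'E'
from h import *
col,K,R,t=cam("top");cv2.imwrite("pics/top3.png",col)
col0=cv2.imread("pics/top2.png")
# stack unchanged since release?
print('stack diff',np.abs(col[215:275,405:470].astype(int)-col0[215:275,405:470]).mean(2).max())
# predicted lid bar end / front edge pixel for various angles
c=np.array([520.3,113.7])+52*np.array([np.cos(.257),np.sin(.257)]);ex=np.array([np.cos(.257),np.sin(.257)]);ey=np.array([-ex[1],ex[0]]);h=c+103*ex
g=cv2.GaussianBlur(cv2.cvtColor(col,6),(0,0),.8).astype(float)
for s in(-130,-110,-90,90,110,125):
    v=[];A=np.arange(.3,.7,.01)
    P=[np.array([*(h-206*np.cos(a)*ex+s*ey),117+206*np.sin(a)]) for a in A]
    px=proj(np.array(P),K,R,t);v=[cv2.getRectSubPix(g.astype(np.float32),(1,1),tuple(map(float,q)))[0,0] for q in px]
    d=np.abs(np.gradient(v));i=np.argsort(d)[-2:];print(s,A[i].round(2),d[i].round(1))
E
```

```text
time_s: 39.75
ee_pos: [561.2, 104.3, 215.7]
ee_rot: [3.138, 0.001, -1.363]
wrist_force: [-8.3, 4.4, -0.9]
grip_width: 12.7
finger_force: 39.1
ee_pos: [561.2, 104.3, 215.8]
wrist_force: [-7.9, 5.9, -0.9]
grip_width: 12.6
finger_force: 39.1
stack diff 10.333333333333334
-130 [0.44 0.43] [5.4 5.6]
-110 [0.44 0.45] [6.4 6.4]
-90 [0.44 0.45] [6.5 6.6]
90 [0.42 0.41] [2.5 2.5]
110 [0.37 0.38] [2.2 2.5]
125 [0.38 0.43] [5.8 5.9]
```

Run:
```python
from h import *
col,K,R,t=cam("side");cv2.imwrite("pics/side3.png",col);c0=cv2.imread("pics/side0.png")
ex=np.array([np.cos(.257),np.sin(.257)]);ey=np.array([-ex[1],ex[0]]);h=np.array([520.3,113.7])+155*ex
def scan(img,A,s,up):
    g=cv2.GaussianBlur(cv2.cvtColor(img,6),(0,0),.7).astype(np.float32)
    P=[[*(h+(-206*np.cos(a)+up*np.sin(a))*ex+s*ey),117+206*np.sin(a)+up*np.cos(a)] for a in A]
    v=[cv2.getRectSubPix(g,(1,1),tuple(map(float,q)))[0,0] for q in proj(np.array(P),K,R,t)]
    d=np.gradient(v);i=np.argsort(abs(d))[-3:];return A[i].round(2),d[i].round(1)
for s in(-130,-115,-90,-70,90,115,130):
    print(s,'shut',*scan(c0,np.arange(-.1,.12,.01),s,2),'now',*scan(col,np.arange(.25,.75,.01),s,2))
```

```text
-130 shut [-0.1  -0.01  0.03] [ 0.8  0.9 -0.9] now [0.34 0.35 0.36] [-19.5 -20.9 -21.2]
-115 shut [ 0.01 -0.01 -0.  ] [-1.4 -1.4 -1.4] now [0.59 0.4  0.41] [-19.5 -20.6 -20.8]
-90 shut [-0.08 -0.09 -0.1 ] [2.1 4.9 5.7] now [0.49 0.62 0.67] [-21.3  21.9 -22.5]
-70 shut [-0.03 -0.04 -0.05] [1.7 1.9 2. ] now [0.74 0.68 0.73] [-24.5  24.7 -25.3]
90 shut [ 0.01 -0.   -0.01] [-0.8 -1.  -1.1] now [0.39 0.4  0.42] [-4.  -4.1 -4.5]
115 shut [ 0.05 -0.1   0.06] [-0.9  1.  -1.1] now [0.42 0.29 0.28] [-4.6 -5.5 -6.3]
130 shut [-0.05 -0.07 -0.06] [ 9.4 10.8 11. ] now [0.38 0.36 0.37] [-7.4 -9.  -9. ]
```

By kinematics the lid is at about 0.485 rad. One more small nudge along the arc, then I'll hand in.

```bash
python3 -m creep '{"travel":[[0,-0.0008,-0.0009],[0,-0.0008,-0.0009],[0,0,0],[0,0,0],[0,0,0]],"turn":[0,0,0,0,0]}'|grep -E "pos|force|width"
python3 -m creep '{"travel":[[0,0,0],[0,0,0],[0,0,0],[0,0,0],[0,0,0]],"turn":[0,0,0,0,0]}'|grep -E "pos|force|width|time"
python3 -c "
from h import *
print(hand_in())"
```

```text
ee_pos: [563.0, 104.7, 217.8]
wrist_force: [-9.0, 5.0, -0.4]
grip_width: 12.4
finger_force: 39.0
time_s: 41.72
ee_pos: [563.0, 104.7, 217.8]
wrist_force: [-9.0, 5.2, -0.2]
grip_width: 12.5
finger_force: 39.0
the job is handed in; nothing more can be done
None
```

I handed the job in at 41.7 s: both cartons are stacked on the base carton, the catch held at the tug and was turned free, and the T-handle is still gripped with the lid at about 0.5 rad (front edge about 10 cm up). That angle comes from the arm's position; camera checks suggested slightly less (about 0.4–0.44 rad) but were unclear, and hand-in returned no verdict.

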